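# Fit the flange cover on a model car's drive unit

### The arm

A 6-joint arm with a two-finger parallel gripper is mounted at the origin on the work surface. World frame = base frame: x ahead of the robot, y to its left, z up, the work surface at z = 0. Lengths are in mm, angles in rad, forces in N, time in s.
With the tool pointing down it reaches from about 400 to 925 mm from the base axis. Payload 12.5 kg.
Tool frame: the origin (TCP) lies midway between the tips of the shut fingers; the grasp point (between the pads) lies 19 mm behind it; z points along the fingers, y is the direction in which the jaws open and shut (so a half turn about z gives the same grasp; the last joint's range is limited). The gripper opens to 95 mm and grips with 3 to 60 N. Pads are 20 mm wide; open, the fingers measure 119 mm over their backs; the gripper's body (75 mm by 180 mm) begins 59 mm behind the grasp point.
Start: joints at [-1.293, 0.491, 1.559, -0, 1.092, -0.106], TCP at [234.053, -579.539, 214.661] pointing down, gripper open.
Joint ranges: [-3.1, 3.1], [-0.84, 2.19], [0.05, 2.79], [-1.13, 4.28], [0.06, 2.93], [-2.69, 2.69]. Speed limits (rad/s): [2.22, 2.22, 2.79, 3.14, 3.14, 3.14].

### API

Orientations are given as [roll, pitch, yaw] about the fixed x, y, z axes, in that order (R = Rz(yaw) Ry(pitch) Rx(roll)).
In Python, from cell import env gives the robot as it stands.
- The arm moves only by the tool drive_tool, never from a script. Its argument "increments" is a list of rows, each a list of 2 entries, a list of its own where there are three numbers: the shift along the tool's x, y, z as a fraction of full scale, then the turn, a rotation vector about the tool's x, y, z as a fraction of full scale. In form: [[[x, y, z], [ax, ay, az]], ...]. A call has 1 to 5 rows; each row shifts and turns the commanded pose from where the row before left it, along the tool's axes as they then stand; what a row does not reach is not made up. Full scale, the value 1, is 30 mm for a shift and 0.08 rad for a turn. A row lasts 1/12 s, in which the tool goes at most 41.7 mm and 7.16 degrees, less where a joint would pass 70% of its speed; a pose out of reach is approached as far as the arm can. A call with a number of a shift or a turn outside -1 to 1 is refused whole. A call with a gripper value outside its range is refused whole. "jaw" is the opening, from -1 (shut) to 1 (fully open), so that 0 is half open, set as the call begins (left out, the last holds). The fingers move at their own pace and stop on an object; the grip force is fixed at half the most. Time passes only in rows, so rows that do not move let the fingers close. It gives the time, the measured TCP pose, the force and the opening at its end, in the units of the state.
- env.state(): the state, without advancing time (a new reading comes with each control period).
- env.read_camera(name): name is "scene" or "side" or "wrist"; returns a dict with "pixels" (400x640x3 uint8, blue, green, red), "vertical_fov" (degrees; the focal length in pixels is half the picture's height over the tangent of half this angle, whatever the lens; pixels are square), "cx", "cy" (the principal point, pixels), "world_to_cam" (4x4, takes a point from world to camera coordinates). Camera axes: x right, y down, z forward; pixel columns grow to the right and rows downward; lengths in mm; the calibration is good to about 2 mm. A picture is of the moment at which its call begins. There is no depth.
- env.job_done(): hands the job in, once; it reports no verdict.
Trained networks look in a picture, given as the dict that the camera call returned (one of the last four; its "shot" number tells which), for a name from the list of things; names that differ only in an ending like _2 or _b are one class to them, and where a whole thing is asked for, a point or a joint stands for the part that bears it (a point fixed in the world has none). Each returns a list of dicts, best first, with "score" (0 to 1); they miss things now and then, are a little off and sometimes report something else, mostly with a low value. They report only what shows in the picture. A call takes as long as a camera call. They do not tell look-alikes from the thing itself.
- env.boxes_of(target, picture): "point" ([x, y, z] in mm, in world coordinates, good to about 4 mm: the middle of the surface that is visible of it).
- env.tip_of(target, picture): "point" ([x, y, z] in mm, in world coordinates, good to about 4 mm: a listed point, or the origin of a listed thing).
The state is a dict: "t": time; "joints": joint angles; "qvel": joint speeds; "tau": joint torques, N m; "eef_pos": TCP position; "tcp_rot": TCP orientation; "ft_force": force on the tool from outside, world axes, zero at the start; "moment": the same for the moment, N m; "opening": opening from 0.0 (shut) to 1.0 (fully open).
Only numpy, scipy, OpenCV 4.12 (cv2) and the standard library are available. Lean on these libraries where they do the work, as an engineer would, in place of code of your own. Each camera call takes 0.05 s, during which the arm holds its last target.

### The job

Pick up the blue flange cover and lower it over the drive unit's upright shaft, flange side down, so that the brass locating pin goes into the cover's pin hole and the flange sits fully home, flat on the ring; then let go. The ring with the pin has been clamped at an angle nobody measured, so once on the shaft feel for the pin by turning the cover under light pressure: never wedge or press the cover or the gripper on the unit with more than 40 N in all (shaft, pin and ring together). Leave the damper, the wheel and the screwdriver where they lie.

Things in the scene. Friction and masses are not known exactly. Their poses are not given: they have to be found in the camera images.
- cover_hub (a point): The loose blue flange cover, 0.2 to 0.4 kg, lying flat, hub up: a square hub 30 x 30 mm, 44 mm tall, centred on a square flange 84 x 84 mm, 10 mm thick (54 mm in all). This point is the centre of the hub, 32 mm above the underside: grip here, on any two opposite faces. z up out of the hub; x, y square to the faces. A 14 mm bore runs down its axis through hub and flange.
- cover_base (a point): Centre of the cover's underside, 32 mm below the hub point; same axes.
- cover_pinhole (a point): The pin hole's centre at the underside: 9 mm in diameter, right through the flange, 30 mm from the bore's axis in the cover's +x direction; a white stripe on the flange marks that edge. Same axes as the cover.
- unit_seat (a point): The drive unit, fixed to the bench: a black housing 94 x 94 mm on an aluminium plate 190 x 120 mm, with an aluminium ring of 82 mm diameter on top. This point is the centre of the ring's flat top face, 56 mm above the bench, where the cover's underside must come to lie; z up, x along the plate's length. The ring is clamped and does not turn. Nothing is springy.
- shaft_top (a point): Top of the unit's steel shaft, 12 mm in diameter, upright, 62 mm above the seat, its last 6 mm tapered to 6 mm. A flat-topped 6 mm brass pin stands 14 mm up from the ring, 30 mm from the shaft's axis; seen from above, its direction is the unit's +x turned counter-clockwise by an unmeasured 0.2 to 1.6 rad (11 to 92 degrees). Off the pin hole, the cover's underside stops on it 14 mm above the seat.
- unit: The same drive unit; origin at the centre of its underside on the bench, same axes as the seat point.
- cover: The same blue cover; origin at the centre of its underside.
- damper: Bystander: a purple and black damper, 106 mm long, 24 mm high, lying on the bench along its x; origin under its middle.
- wheel: Bystander: a black-tyred wheel of 104 mm diameter lying flat, 50 mm high; origin at the centre of its underside.
- driver: Bystander: a screwdriver with an orange handle, 160 mm long, lying along its x; origin on the bench under it.
Mind the look-alikes: they are no part of the job. Of the things that look like the cover, the largest one is meant.

How it is judged (in metres and radians):
On the way, in this order (a step that is already met when the one before it is completed fails the run):
1. the cover is lifted at least 60 mm off the bench in the gripper (height (world z) of cover_base above 0.06 m and contact force between the fingers and cover above 1 N), for 0.2 s.
2. the cover is on the shaft, its underside less than 45 mm above the seat (horizontal distance between cover_base and unit_seat below 0.005 m and z of cover_base in the frame of unit_seat below 0.045 m), for 0.2 s.
At the end, for the whole second after the job is handed in: The cover sits on the shaft with the pin in its hole: its underside within 2.5 mm of the ring's face and 4 mm of the axis, level within 0.05 rad, hub up, at rest and released; damper, wheel and screwdriver within 20 mm of where they began (horizontal distance between cover_base and unit_seat below 0.004 m and z of cover_base in the frame of unit_seat between -0.003 and 0.0025 m and angle between cover_hub's own z axis and vertical below 0.05 rad and z of cover_hub in the frame of unit_seat above 0.028 m and linear speed of cover below 0.02 m/s and distance of each of damper, wheel, driver from where it was at the start of the episode below 0.02 m); the robot touches nothing.
It fails at once if the cover or the gripper presses on the drive unit with more than 40 N in all (contact force between any of cover, the arm, the fingers and unit above 40 N).
It fails at once if a bystander is pushed more than 20 mm (distance of any of damper, wheel, driver from where it was at the start of the episode above 0.02 m).
It also fails if it takes over 72 s, if anything falls off the work surface, if the arm or the gripper's body presses on something with over 40 N, if the wrist force passes 120 N, or if a joint passes its speed limit or range.

## Working session

There is one attempt and no reset: what is moved stays moved. The work goes in short steps, Python scripts to look and compute and a tool call to move; the robot and the scene stay as the last step left them, time stands still between calls to the robot, and variables do not carry over. Pictures are saved under pics/ and viewed, and the job is handed in when it is done.

Besides the shell and the picture viewer there is one more tool, called after "Call:" as name([rows], argument=value, ...), one row to a line, values as JSON. drive_tool: Moves the arm, as the interface text tells. Its arguments: {"type":"object","properties":{"increments":{"type":"array","items":{"type":"array"}},"jaw":{"type":"number"}},"required":["increments"]}

```bash
ls; mkdir -p pics
cat > h.py <<'E'
from cell import env
import numpy as np, cv2
def shot(n,f):
    p=env.read_camera(n); cv2.imwrite('pics/'+f,p['pixels']); return p
def proj(p,X):
    M=np.array(p['world_to_cam']); c=M[:3,:3]@np.array(X)+M[:3,3]
    f=200/np.tan(np.radians(p['vertical_fov'])/2)
    return np.array([p['cx']+f*c[0]/c[2],p['cy']+f*c[1]/c[2]])
def back(p,u,v,z):
    M=np.array(p['world_to_cam']); R=M[:3,:3]; o=-R.T@M[:3,3]
    f=200/np.tan(np.radians(p['vertical_fov'])/2)
    d=R.T@np.array([(u-p['cx'])/f,(v-p['cy'])/f,1]); return o+d*(z-o[2])/d[2]
E
python3 - <<'E'
from h import *
for n in ['scene','side']:
    p=shot(n,n+'0.png')
    print(n,p['shot'],-np.array(p['world_to_cam'])[:3,:3].T@np.array(p['world_to_cam'])[:3,3])
    for t in ['cover_hub','cover_base','cover_pinhole','unit_seat','shaft_top','unit','wheel','damper','driver']:
        print(t,[(np.round(d['point'],0).tolist(),round(d['score'],2)) for d in env.tip_of(t,p)[:3]])
p=shot('wrist','wrist0.png')
print(env.state())
E
```

```text
pics
scene 1 [1046.37842948  -77.62364912  647.5843212 ]
cover_hub [([368.0, 152.0, 20.0], 0.95), ([482.0, 203.0, 31.0], 0.66), ([474.0, 322.0, 20.0], 0.66)]
cover_base [([476.0, 323.0, -1.0], 0.85), ([369.0, 156.0, -0.0], 0.83), ([483.0, 197.0, 1.0], 0.82)]
cover_pinhole [([517.0, 198.0, -2.0], 0.67), ([355.0, 137.0, -0.0], 0.64), ([490.0, 312.0, -2.0], 0.55)]
unit_seat [([495.0, -167.0, 56.0], 0.91)]
shaft_top [([494.0, -170.0, 118.0], 0.73), ([480.0, 197.0, 1.0], 0.71), ([483.0, 204.0, 30.0], 0.66)]
unit [([496.0, -164.0, 0.0], 0.62)]
wheel [([727.0, 26.0, 4.0], 0.56)]
damper [([547.0, 2.0, 0.0], 0.84), ([486.0, 199.0, 3.0], 0.61)]
driver [([374.0, -1.0, 1.0], 0.58)]
side 2 [398.92417188 650.10927519 710.942183  ]
cover_hub [([482.0, 200.0, 30.0], 0.81), ([366.0, 155.0, 22.0], 0.59), ([475.0, 320.0, 22.0], 0.56)]
cover_base [([364.0, 153.0, 4.0], 0.96), ([482.0, 202.0, 0.0], 0.85), ([478.0, 325.0, -1.0], 0.81)]
cover_pinhole [([361.0, 139.0, 3.0], 0.75), ([489.0, 311.0, 1.0], 0.57)]
unit_seat [([729.0, 30.0, -3.0], 0.6), ([493.0, -164.0, 58.0], 0.56)]
shaft_top [([499.0, -161.0, 120.0], 0.98)]
unit [([493.0, -168.0, -1.0], 0.84)]
wheel [([730.0, 30.0, -3.0], 0.95)]
damper [([551.0, -2.0, -1.0], 0.89)]
driver [([378.0, -2.0, 2.0], 0.66)]
{'t': 1.05, 'joints': array([-1.29260413e+00,  4.90899550e-01,  1.55889904e+00,  2.39191313e-05,
        1.09173071e+00, -1.05622770e-01]), 'qvel': array([-0.00049337,  0.0017835 ,  0.00191131, -0.00174853, -0.00110758,
       -0.00026015]), 'tau': array([-1.01252310e-03, -6.12490153e+01, -2.58429891e+01,  6.93710195e-02,
        4.46540129e-02, -4.72891145e-06]), 'eef_pos': array([ 234.05393739, -579.53128477,  214.66155242]), 'tcp_rot': array([ 3.14152742e+00, -1.44297469e-05,  3.83803939e-01]), 'ft_force': array([ 0.29209493, -0.37446632,  0.20346314]), 'moment': array([-0.02278517,  0.04793713,  0.00847168]), 'opening': 1.0054094459878884}
```

View images.

View pics/scene0.png

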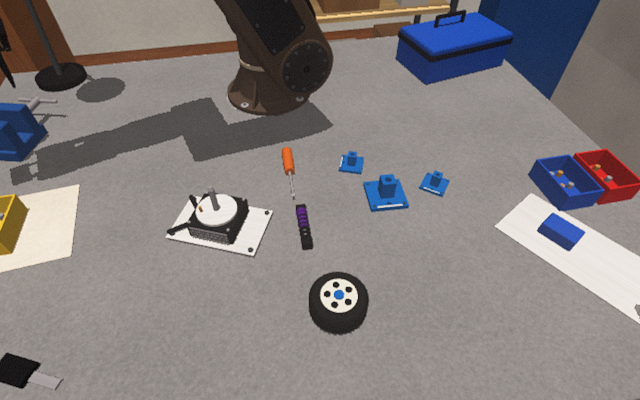

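View pics/side0.png

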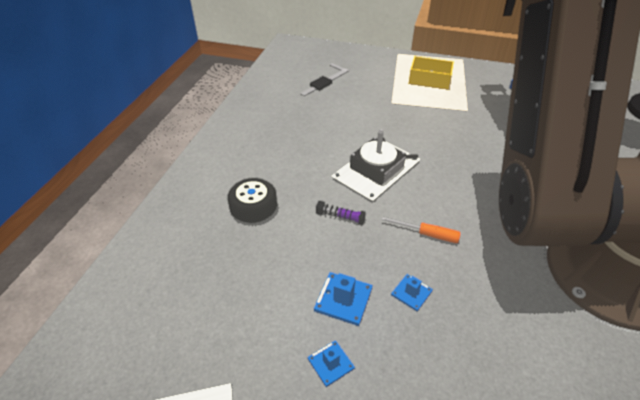

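View pics/wrist0.png

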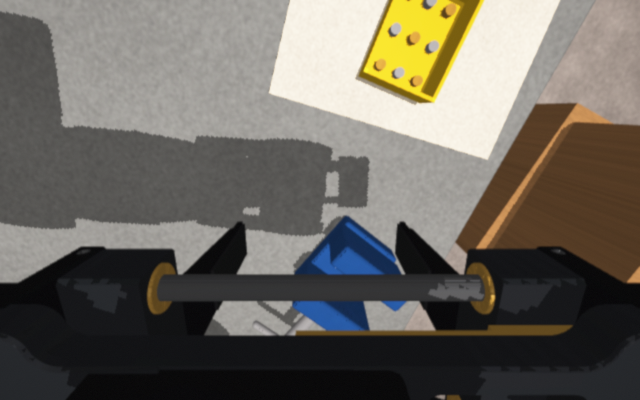

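Run:
```python
import cv2,numpy as np
a=cv2.imread('pics/scene0.png');b=cv2.imread('pics/side0.png')
z=lambda i,x,y,w,h:cv2.resize(i[y:y+h,x:x+w],(400,300),interpolation=cv2.INTER_CUBIC)
cv2.imwrite('pics/z0.png',np.vstack([np.hstack([z(a,160,175,120,90),z(a,345,165,80,60)]),np.hstack([z(b,325,120,104,78),z(b,305,265,80,60)])]))
```

```text
(no output)
```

View pics/z0.png

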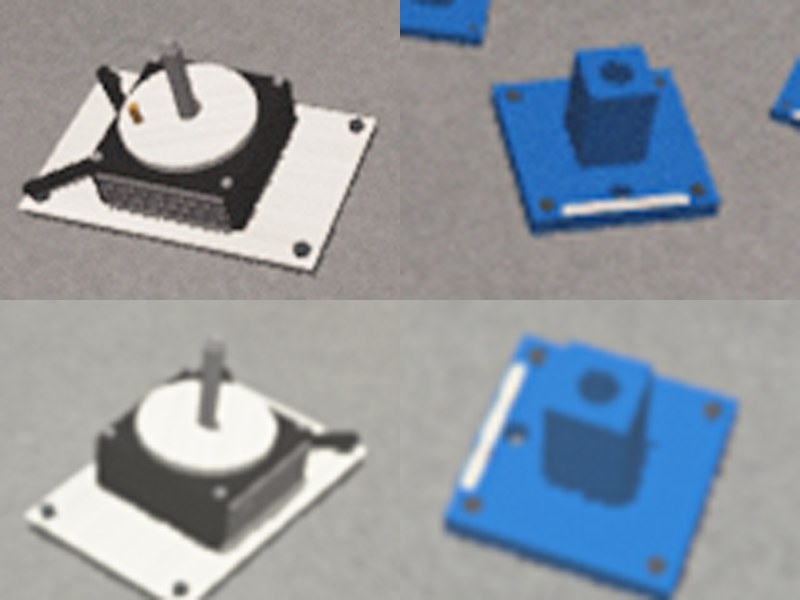

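Run:
```python
from h import *
a=env.read_camera('scene'); b=env.read_camera('side')
def Z(p,x0,y0,s,u,v,z): return back(p,x0+u*s-.5+s/2,y0+v*s-.5+s/2,z)
for p,x0,y0,s,pts in [(a,345,165,.2,[(165,210),(288,199)]),(b,305,265,.2,[(118,66),(67,187)])]:
    q=[Z(p,x0,y0,s,u,v,10) for u,v in pts]; d=q[1]-q[0]; print(q,np.arctan2(d[1],d[0]))
# hub top hole z=54, corners flange
print('hubtop',Z(a,345,165,.2,217,71,54),Z(b,305,265,.2,199,86,54))
print('pinhole',Z(a,345,165,.2,222,190,10),Z(b,305,265,.2,116,134,10))
print('flange a corners', [Z(a,345,165,.2,u,v,10)[:2].round(1).tolist() for u,v in [(92,85),(133,222),(318,203),(272,68)]])
print('flange b corners', [Z(b,305,265,.2,u,v,10)[:2].round(1).tolist() for u,v in [(122,37),(337,100),(272,292),(48,220)]])
print('shaft base a',Z(a,160,175,.3,190,112,56),'b',Z(b,325,120,.26,210,122,56), 'top',Z(a,160,175,.3,170,43,118),Z(b,325,120,.26,213,42,118))
print('pin top',Z(a,160,175,.3,134,105,70),'pin base',Z(a,160,175,.3,138,121,56))
c=[Z(a,160,175,.3,u,v,4)[:2] for u,v in [(376,118),(312,270),(20,208)]]; print('plate',c)
d=c[0]-c[1];print(np.arctan2(d[1],d[0]),np.linalg.norm(d)); d=c[1]-c[2];print(np.arctan2(d[1],d[0]),np.linalg.norm(d))
```

```text
[array([520.25038347, 171.2162631 ,  10.        ]), array([525.29883118, 226.12035262,  10.        ])] 1.479103858609704
[array([522.31422231, 168.09182142,  10.        ]), array([526.07857259, 223.26830307,  10.        ])] 1.5026780624839036
hubtop [483.99474608 201.25591017  54.        ] [485.31875404 198.71304894  54.        ]
pinhole [514.19193313 199.49166635  10.        ] [515.14607727 197.05560867  10.        ]
flange a corners [[439.1, 162.2], [524.0, 155.4], [530.3, 238.2], [445.7, 247.8]]
flange b corners [[524.3, 155.0], [440.7, 160.5], [446.7, 243.9], [528.8, 238.0]]
shaft base a [ 495.05198767 -165.65643423   56.        ] b [ 493.86240045 -170.68933603   56.        ] top [ 497.54819082 -165.38170653  118.        ] [ 496.74677497 -165.16178281  118.        ]
pin top [ 495.60518329 -195.78759705   70.        ] pin base [ 495.87433505 -196.47232359   56.        ]
plate [array([477.19262987, -54.49646223]), array([ 588.33955925, -107.75291836]), array([ 504.81446424, -279.0826274 ])]
2.6947607768372643 123.24727189263199
1.1171898503796343 190.60511718254736
```

```bash
cat >> h.py <<'E'
def plan(wps,step=36,yst=0.078):
    s=env.state(); P=np.array(s['eef_pos']); r=np.array(s['tcp_rot']); y=r[2]
    print('now',P.round(1),r.round(4),'F',s['ft_force'].round(1),'t',s['t'])
    rows=[]
    for t in wps:
        T=np.array(t[:3],float); Y=t[3]
        d=T-P; n=max(1,int(np.ceil(max(np.linalg.norm(d)/step,abs(Y-y)/yst))))
        while True:
            ok=True; tmp=[];yy=y
            for i in range(n):
                R=np.array([[np.cos(yy),np.sin(yy),0],[np.sin(yy),-np.cos(yy),0],[0,0,-1]])
                l=R.T@(d/n)/30
                if abs(l).max()>1: ok=False
                tmp.append([[round(float(v),3) for v in l],[0,0,round(-(Y-y)/n/.08,3)]]); yy+=(Y-y)/n
            if ok: break
            n+=1
        rows+=tmp; P=T; y=Y
    for i in range(0,len(rows),5): print(str(rows[i:i+5]).replace(' ',''))
E
python3 -c "
from h import *
plan([(450,-350,215,.9),(485,200,200,1.498)])"
```

```text
now [ 234.1 -579.5  214.7] [3.1415 0.     0.3838] F [0.5 0.8 0.5] t 1.15
[[[0.867,-0.4,-0.001],[0,0,np.float64(-0.587)]],[[0.885,-0.359,-0.001],[0,0,np.float64(-0.587)]],[[0.901,-0.317,-0.001],[0,0,np.float64(-0.587)]],[[0.915,-0.274,-0.001],[0,0,np.float64(-0.587)]],[[0.927,-0.231,-0.001],[0,0,np.float64(-0.587)]]]
[[[0.936,-0.187,-0.001],[0,0,np.float64(-0.587)]],[[0.944,-0.143,-0.001],[0,0,np.float64(-0.587)]],[[0.95,-0.099,-0.001],[0,0,np.float64(-0.587)]],[[0.953,-0.054,-0.001],[0,0,np.float64(-0.587)]],[[0.955,-0.009,-0.001],[0,0,np.float64(-0.587)]]]
[[[0.954,0.036,-0.001],[0,0,np.float64(-0.587)]],[[0.794,-0.552,0.026],[0,0,-0.393]],[[0.811,-0.526,0.026],[0,0,-0.393]],[[0.827,-0.501,0.026],[0,0,-0.393]],[[0.842,-0.474,0.026],[0,0,-0.393]]]
[[[0.857,-0.448,0.026],[0,0,-0.393]],[[0.871,-0.42,0.026],[0,0,-0.393]],[[0.883,-0.393,0.026],[0,0,-0.393]],[[0.895,-0.365,0.026],[0,0,-0.393]],[[0.906,-0.336,0.026],[0,0,-0.393]]]
[[[0.917,-0.308,0.026],[0,0,-0.393]],[[0.926,-0.279,0.026],[0,0,-0.393]],[[0.934,-0.25,0.026],[0,0,-0.393]],[[0.941,-0.22,0.026],[0,0,-0.393]],[[0.948,-0.19,0.026],[0,0,-0.393]]]
[[[0.953,-0.16,0.026],[0,0,-0.393]],[[0.958,-0.13,0.026],[0,0,-0.393]],[[0.962,-0.1,0.026],[0,0,-0.393]],[[0.964,-0.07,0.026],[0,0,-0.393]],[[0.966,-0.039,0.026],[0,0,-0.393]]]
```

Round numbers, one chunk at a time.

Call:
drive_tool([
  [[0.87,-0.4,0],[0,0,-0.6]],
  [[0.88,-0.36,0],[0,0,-0.6]],
  [[0.9,-0.32,0],[0,0,-0.6]],
  [[0.92,-0.27,0],[0,0,-0.6]],
  [[0.93,-0.23,0],[0,0,-0.6]],
], jaw=1)

```text
t: 1.57
eef_pos: [332.8, -473.9, 214.7]
tcp_rot: [3.141, 0.0, 0.626]
ft_force: [0.8, -0.0, 0.0]
opening: 1.002
```

Call:
drive_tool([
  [[0.94,-0.19,0],[0,0,-0.6]],
  [[0.94,-0.14,0],[0,0,-0.6]],
  [[0.95,-0.1,0],[0,0,-0.6]],
  [[0.95,-0.05,0],[0,0,-0.6]],
  [[0.95,0,0],[0,0,-0.6]],
])

```text
t: 1.98
eef_pos: [430.4, -369.2, 214.8]
tcp_rot: [3.141, 0.0, 0.866]
ft_force: [1.1, 0.4, -0.7]
opening: 0.998
```

Call:
drive_tool([
  [[0.95,0.04,0],[0,0,-0.6]],
  [[0.8,-0.55,0],[0,0,-0.4]],
  [[0.8,-0.53,0],[0,0,-0.4]],
  [[0.83,-0.5,0],[0,0,-0.4]],
  [[0.84,-0.47,0],[0,0,-0.4]],
])

```text
t: 2.4
eef_pos: [454.9, -232.3, 214.6]
tcp_rot: [3.141, 0.0, 1.041]
ft_force: [0.7, 0.3, 0.4]
opening: 1.004
```

Call:
drive_tool([
  [[0.86,-0.45,0],[0,0,-0.4]],
  [[0.87,-0.42,0],[0,0,-0.4]],
  [[0.88,-0.4,0],[0,0,-0.4]],
  [[0.9,-0.37,0],[0,0,-0.4]],
  [[0.9,-0.34,0],[0,0,-0.4]],
])

```text
t: 2.82
eef_pos: [461.4, -87.3, 214.8]
tcp_rot: [3.141, 0.0, 1.201]
ft_force: [1.0, -0.3, -0.4]
opening: 0.999
```

```bash
python3 -c "
from h import *
p=shot('wrist','wrist1.png')
M=np.array(p['world_to_cam']); print(-M[:3,:3].T@M[:3,3],p['vertical_fov'],proj(p,(496,-166,118)),proj(p,(496,-196,70)),proj(p,(496,-166,56)))
np.save('w1.npy',p,allow_pickle=True)
plan([(485,200,200,1.498)])"
```

```text
[489.52312257 -13.07373569 384.9949724 ] 68.7839126232635 [380.59929642 252.73702727] [380.31496555 254.81875859] [370.4551642  228.54795254]
now [460.9 -83.8 214.8] [-3.1410e+00 -9.0000e-04  1.2047e+00] F [-1.5  2.3  0.4] t 2.8667
[[[0.912,-0.264,0.049],[0,0,np.float64(-0.367)]],[[0.92,-0.237,0.049],[0,0,np.float64(-0.367)]],[[0.926,-0.21,0.049],[0,0,np.float64(-0.367)]],[[0.932,-0.183,0.049],[0,0,np.float64(-0.367)]],[[0.937,-0.155,0.049],[0,0,np.float64(-0.367)]]]
[[[0.941,-0.128,0.049],[0,0,np.float64(-0.367)]],[[0.944,-0.1,0.049],[0,0,np.float64(-0.367)]],[[0.947,-0.072,0.049],[0,0,np.float64(-0.367)]],[[0.948,-0.044,0.049],[0,0,np.float64(-0.367)]],[[0.949,-0.017,0.049],[0,0,np.float64(-0.367)]]]
```

View pics/wrist1.png

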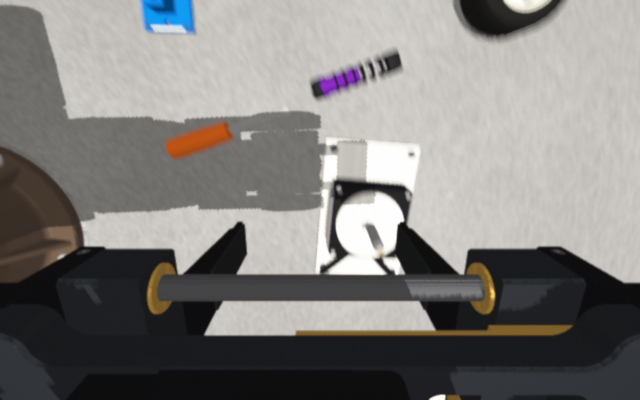

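Call:
drive_tool([
  [[0.91,-0.26,0.05],[0,0,-0.37]],
  [[0.92,-0.24,0.05],[0,0,-0.37]],
  [[0.93,-0.21,0.05],[0,0,-0.37]],
  [[0.93,-0.18,0.05],[0,0,-0.37]],
  [[0.94,-0.15,0.05],[0,0,-0.37]],
])

```text
t: 3.28
eef_pos: [474.4, 54.5, 207.2]
tcp_rot: [3.141, 0.0, 1.349]
ft_force: [1.1, -0.8, 0.2]
opening: 0.997
```

Call:
drive_tool([
  [[0.94,-0.13,0.05],[0,0,-0.37]],
  [[0.94,-0.1,0.05],[0,0,-0.37]],
  [[0.0,0,0.0],[0,0,-0.37]],
  [[0,0,0],[0,0,-0.37]],
  [[0,0,0],[0,0,-0.37]],
])

```text
t: 3.7
eef_pos: [479.3, 110.4, 204.1]
tcp_rot: [3.142, 0.0, 1.499]
ft_force: [0.9, -0.7, -0.0]
opening: 0.995
```

```bash
python3 -c "
from h import *
p=shot('wrist','wrist2.png')
M=np.array(p['world_to_cam']); print(-M[:3,:3].T@M[:3,3])
for t in ['cover_hub','cover_base','cover_pinhole']: print(t,[(np.round(d['point'],1).tolist(),round(d['score'],2)) for d in env.tip_of(t,p)[:3]])
np.save('w2.npy',p,allow_pickle=True)
plan([(485,200,120,1.498)])"
```

```text
[484.60080905 189.82976624 374.28077653]
cover_hub [([482.0, 197.1, 36.4], 0.82), ([369.0, 155.9, 20.7], 0.7)]
cover_base [([482.8, 199.7, -0.2], 0.95), ([366.6, 153.0, 1.4], 0.9)]
cover_pinhole [([519.0, 194.2, -1.9], 0.9), ([360.2, 137.4, 1.1], 0.56)]
now [479.4 109.7 204.2] [3.1414 0.     1.4946] F [ 0.1 -0.6 -0.2] t 3.9
[[[0.754,-0.01,0.701],[0,0,np.float64(-0.011)]],[[0.754,-0.01,0.701],[0,0,np.float64(-0.011)]],[[0.754,-0.009,0.701],[0,0,np.float64(-0.011)]],[[0.754,-0.008,0.701],[0,0,np.float64(-0.011)]]]
```

View pics/wrist2.png

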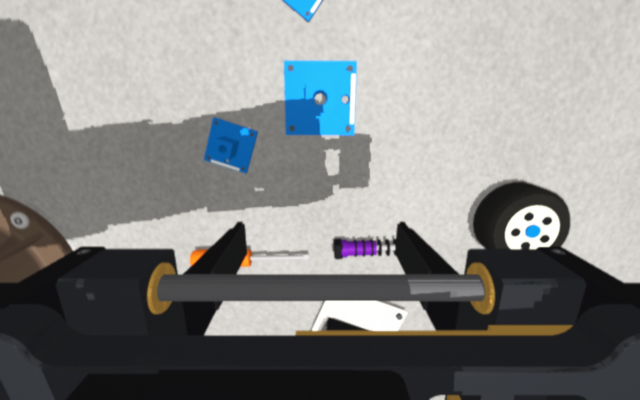

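```bash
python3 -c "
from h import *
a=cv2.imread('pics/wrist2.png')
x=cv2.resize(a[50:145,270:370],(800,760),interpolation=cv2.INTER_CUBIC)[:600];cv2.imwrite('pics/z2.png',x)
p=np.load('w2.npy',allow_pickle=True).item()
hsv=cv2.cvtColor(a,cv2.COLOR_BGR2HSV)
m=cv2.inRange(hsv,(95,120,60),(115,255,255)); m[:55]=0;m[140:]=0;m[:,:275]=0;m[:,365:]=0
w=cv2.inRange(a,(225,225,225),(255,255,255));w[:60]=0;w[136:]=0;w[:,:346]=0;w[:,359:]=0
r=cv2.minAreaRect(cv2.findNonZero(cv2.morphologyEx(m|w,cv2.MORPH_CLOSE,np.ones((3,3)))));print(r)
b=cv2.boxPoints(r);q=np.array([back(p,u,v,8)[:2] for u,v in b]);print(q.round(1),q.mean(0))
for i in range(4):
  d=q[(i+1)%4]-q[i];print(np.linalg.norm(d),np.arctan2(d[1],d[0])%(np.pi/2))
"
```

```text
((320.0, 98.0), (74.0, 72.0), 90.0)
[[446.7 244.9]
 [529.5 239. ]
 [526.3 155. ]
 [437.8 161.4]] [485.0853125  200.07666981]
83.0026575007802 1.499086066684618
84.0045505552147 1.5330316268562836
88.81740976377712 1.4988390743671802
83.98652679062081 1.4637907497775668
```

View pics/z2.png

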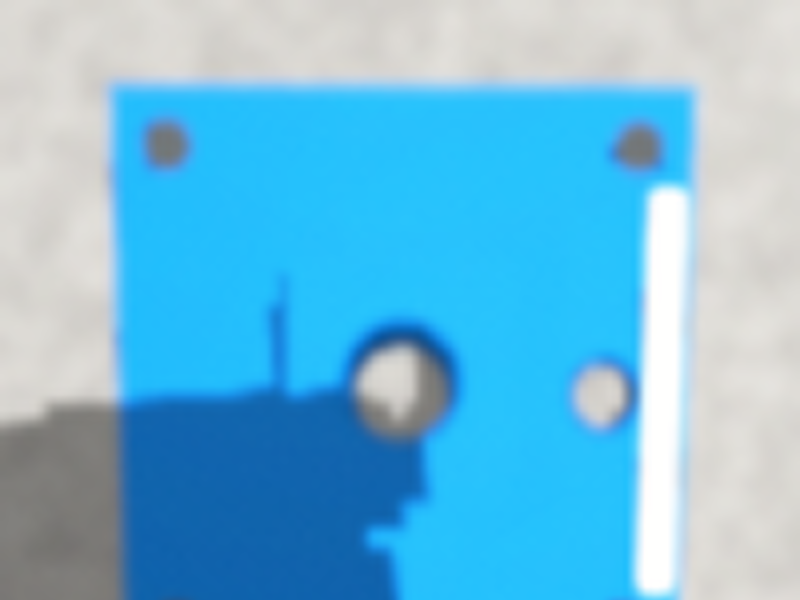

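Call:
drive_tool([
  [[0.75,-0.01,0.7],[0,0,0]],
  [[0.75,-0.01,0.7],[0,0,0]],
  [[0.75,-0.01,0.7],[0,0,0]],
  [[0.75,-0.01,0.7],[0,0,0]],
  [[0,0,0],[0,0,0]],
], jaw=0.2)

```text
t: 4.32
eef_pos: [483.7, 201.7, 116.9]
tcp_rot: [-3.138, 0.001, 1.496]
ft_force: [-0.4, -0.7, 0.3]
opening: 0.707
```

```bash
python3 -c "
from h import *
plan([(485,200,15,1.498)],step=25)"
```

```text
now [483.7 201.7 116.9] [-3.1376e+00  1.1000e-03  1.4962e+00] F [-0.4 -0.7  0.3] t 4.3167
[[[-0.011,0.009,0.679],[0,0,np.float64(-0.004)]],[[-0.011,0.009,0.679],[0,0,np.float64(-0.004)]],[[-0.011,0.009,0.679],[0,0,np.float64(-0.004)]],[[-0.011,0.009,0.679],[0,0,np.float64(-0.004)]],[[-0.011,0.009,0.679],[0,0,np.float64(-0.004)]]]
```

Call:
drive_tool([
  [[0,0,0.7],[0,0,0]],
  [[0,0,0.7],[0,0,0]],
  [[0,0,0.7],[0,0,0]],
  [[0,0,0],[0,0,0]],
  [[0,0,0],[0,0,0]],
])

```text
t: 4.73
eef_pos: [484.8, 199.1, 57.2]
tcp_rot: [-3.14, 0.001, 1.495]
ft_force: [-0.6, -0.1, 0.6]
opening: 0.603
```

```bash
python3 -c "
from h import *
plan([(485,200,15,1.498)],step=25)"
```

```text
now [484.8 199.1  57.2] [-3.1403e+00  6.0000e-04  1.4948e+00] F [-0.6 -0.1  0.6] t 4.7333
[[[0.014,0.002,0.703],[0,0,np.float64(-0.02)]],[[0.014,0.002,0.703],[0,0,np.float64(-0.02)]]]
```

Call:
drive_tool([
  [[0.02,0,0.5],[0,0,-0.02]],
  [[0.01,0,0.5],[0,0,-0.02]],
  [[0,0,0.4],[0,0,0]],
  [[0,0,0],[0,0,0]],
  [[0,0,0],[0,0,0]],
])

```text
t: 5.15
eef_pos: [485.5, 200.4, 16.2]
tcp_rot: [3.141, -0.0, 1.498]
ft_force: [0.6, 0.4, 0.2]
opening: 0.602
```

Call:
drive_tool([
  [[0,0,0],[0,0,0]],
  [[0,0,0],[0,0,0]],
  [[0,0,0],[0,0,0]],
  [[0,0,0],[0,0,0]],
  [[0,0,0],[0,0,0]],
], jaw=-1)

```text
t: 5.57
eef_pos: [485.1, 200.6, 15.5]
tcp_rot: [3.141, -0.0, 1.499]
ft_force: [-1.5, -0.6, 7.6]
opening: 0.316
```

Call:
drive_tool([
  [[0,0,0],[0,0,0]],
  [[0,0,0],[0,0,0]],
  [[0,0,0],[0,0,0]],
  [[0,0,0],[0,0,0]],
  [[0,0,0],[0,0,0]],
])

```text
t: 5.98
eef_pos: [485.1, 200.6, 15.5]
tcp_rot: [3.141, -0.0, 1.499]
ft_force: [-1.6, -1.1, 5.8]
opening: 0.313
```

```bash
python3 -c "
from h import *
s=env.state();print(s)
p=shot('side','side3.png')
x=cv2.resize(p['pixels'][200:380,250:490],(800,600));cv2.imwrite('pics/z3.png',x)"
```

```text
{'t': 5.9833, 'joints': array([ 2.66273672e-01,  6.46077734e-01,  1.97411221e+00, -2.60496938e-04,
        5.20893111e-01,  3.38161148e-01]), 'qvel': array([ 1.71148542e-03, -1.41737708e-03, -4.44974295e-06, -2.16954085e-03,
       -7.88140639e-04, -9.79071346e-04]), 'tau': array([ 1.54123554e-02, -5.47274852e+01, -1.20978615e+01,  9.28567629e-02,
       -2.19000047e-01,  3.32811428e-02]), 'eef_pos': array([485.08735365, 200.5785646 ,  15.51045028]), 'tcp_rot': array([ 3.14106888e+00, -4.66526731e-05,  1.49913478e+00]), 'ft_force': array([-1.61496448, -1.10128893,  5.82060219]), 'moment': array([-0.06221808,  0.06896819,  0.07389858]), 'opening': 0.31340609967862076}
```

View pics/z3.png

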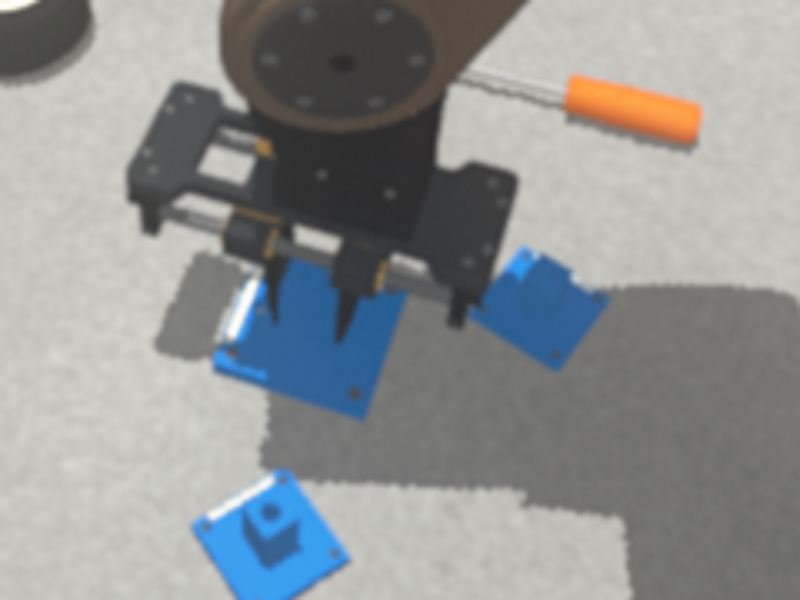

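Call:
drive_tool([
  [[0,0,-0.3],[0,0,0]],
  [[0,0,-0.6],[0,0,0]],
  [[0,0,-0.8],[0,0,0]],
  [[0,0,-0.8],[0,0,0]],
  [[0,0,-0.8],[0,0,0]],
])

```text
t: 6.45
eef_pos: [484.4, 200.4, 115.3]
tcp_rot: [-3.141, 0.0, 1.499]
ft_force: [0.2, 0.1, -3.0]
opening: 0.312
```

Call:
drive_tool([
  [[0,0,-0.9],[0,0,0]],
  [[0,0,-0.9],[0,0,0]],
  [[0,0,-0.9],[0,0,0]],
  [[0,0,-0.6],[0,0,0]],
  [[0,0,0],[0,0,0]],
])

```text
t: 6.87
eef_pos: [485.8, 200.8, 216.8]
tcp_rot: [3.136, -0.002, 1.499]
ft_force: [0.4, 0.3, -4.0]
opening: 0.315
```

```bash
python3 -c "
from h import *
plan([(405,-166,215,-0.01)],step=25)"
```

```text
now [485.8 200.8 216.8] [ 3.1363e+00 -1.8000e-03  1.4991e+00] F [ 0.4  0.3 -4. ] t 6.8667
[[[-0.619,-0.091,0.003],[0,0,np.float64(0.943)]],[[-0.625,-0.044,0.003],[0,0,np.float64(0.943)]],[[-0.626,0.004,0.003],[0,0,np.float64(0.943)]],[[-0.624,0.051,0.003],[0,0,np.float64(0.943)]],[[-0.618,0.098,0.003],[0,0,np.float64(0.943)]]]
[[[-0.609,0.144,0.003],[0,0,np.float64(0.943)]],[[-0.597,0.19,0.003],[0,0,np.float64(0.943)]],[[-0.581,0.234,0.003],[0,0,np.float64(0.943)]],[[-0.561,0.277,0.003],[0,0,np.float64(0.943)]],[[-0.539,0.319,0.003],[0,0,np.float64(0.943)]]]
[[[-0.513,0.358,0.003],[0,0,np.float64(0.943)]],[[-0.485,0.396,0.003],[0,0,np.float64(0.943)]],[[-0.454,0.431,0.003],[0,0,np.float64(0.943)]],[[-0.42,0.464,0.003],[0,0,np.float64(0.943)]],[[-0.384,0.495,0.003],[0,0,np.float64(0.943)]]]
[[[-0.345,0.522,0.003],[0,0,np.float64(0.943)]],[[-0.305,0.547,0.003],[0,0,np.float64(0.943)]],[[-0.263,0.568,0.003],[0,0,np.float64(0.943)]],[[-0.219,0.586,0.003],[0,0,np.float64(0.943)]],[[-0.174,0.601,0.003],[0,0,np.float64(0.943)]]]
```

Call:
drive_tool([
  [[-0.62,-0.09,0],[0,0,0.94]],
  [[-0.63,-0.04,0],[0,0,0.94]],
  [[-0.63,0,0],[0,0,0.94]],
  [[-0.62,0.05,0],[0,0,0.94]],
  [[-0.62,0.1,0],[0,0,0.94]],
])

```text
t: 7.28
eef_pos: [463.7, 107.8, 211.9]
tcp_rot: [-3.14, 0.001, 1.119]
ft_force: [0.3, -0.2, -2.7]
opening: 0.315
```

Call:
drive_tool([
  [[-0.61,0.14,0],[0,0,0.94]],
  [[-0.6,0.19,0],[0,0,0.94]],
  [[-0.58,0.23,0],[0,0,0.94]],
  [[-0.56,0.28,0],[0,0,0.94]],
  [[-0.54,0.32,0],[0,0,0.94]],
])

```text
t: 7.7
eef_pos: [443.5, 16.1, 212.0]
tcp_rot: [-3.14, 0.001, 0.743]
ft_force: [0.4, 0.5, -3.5]
opening: 0.312
```

Call:
drive_tool([
  [[-0.51,0.36,0],[0,0,0.94]],
  [[-0.48,0.4,0],[0,0,0.94]],
  [[-0.45,0.43,0],[0,0,0.94]],
  [[-0.42,0.46,0],[0,0,0.94]],
  [[-0.38,0.5,0],[0,0,0.94]],
])

```text
t: 8.12
eef_pos: [424.1, -75.4, 212.0]
tcp_rot: [-3.14, 0.002, 0.367]
ft_force: [0.3, -0.6, -3.6]
opening: 0.314
```

Call:
drive_tool([
  [[-0.34,0.52,0],[0,0,0.94]],
  [[-0.3,0.55,0],[0,0,0.94]],
  [[-0.26,0.57,0],[0,0,0.94]],
  [[-0.22,0.59,0],[0,0,0.94]],
  [[-0.17,0.6,0],[0,0,0.94]],
])

```text
t: 8.53
eef_pos: [404.9, -167.2, 212.0]
tcp_rot: [-3.141, 0.002, -0.009]
ft_force: [1.2, 0.2, -2.7]
opening: 0.314
```

Call:
drive_tool([
  [[0,0,0],[0,0,0]],
  [[0,0,0],[0,0,0]],
  [[0,0,0],[0,0,0]],
  [[0,0,0],[0,0,0]],
  [[0,0,0],[0,0,0]],
])

```text
t: 8.95
eef_pos: [405.8, -165.9, 212.9]
tcp_rot: [-3.141, 0.0, -0.003]
ft_force: [-0.0, -0.1, -2.1]
opening: 0.316
```

```bash
python3 -c "
from h import *
p=shot('wrist','wrist4.png')
np.save('w4.npy',p,allow_pickle=True)
for t in ['unit_seat','shaft_top','unit','cover_base']: print(t,[(np.round(d['point'],1).tolist(),round(d['score'],2)) for d in env.tip_of(t,p)[:3]])
plan([(496,-166,215,-0.01)],step=25)"
```

```text
unit_seat [([497.1, -169.1, 57.6], 0.61)]
shaft_top [([495.5, -163.3, 118.1], 0.95)]
unit []
cover_base [([405.0, -167.1, 202.9], 0.92), ([365.0, 155.6, 3.0], 0.88)]
now [ 405.9 -166.4  213.1] [ 3.1415e+00 -1.0000e-04 -4.4000e-03] F [ 0.5 -0.2 -3.3] t 9.2
[[[0.751,-0.006,-0.015],[0,0,np.float64(0.018)]],[[0.751,-0.008,-0.015],[0,0,np.float64(0.018)]],[[0.751,-0.009,-0.015],[0,0,np.float64(0.018)]],[[0.751,-0.01,-0.015],[0,0,np.float64(0.018)]]]
```

View pics/wrist4.png

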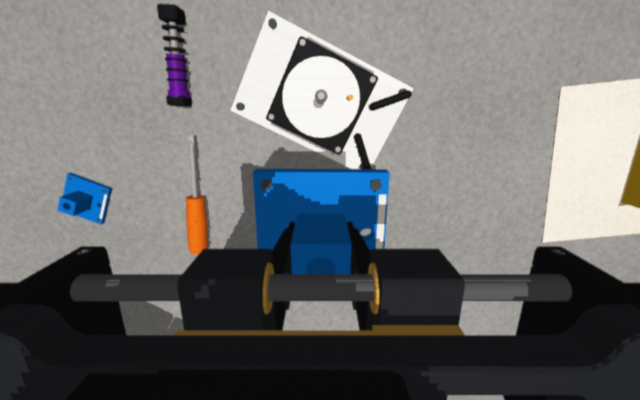

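```bash
python3 -c "
from h import *
a=cv2.imread('pics/wrist4.png')
x=cv2.resize(a[50:140,270:390],(800,600),interpolation=cv2.INTER_CUBIC);cv2.imwrite('pics/z4.png',x)
p=np.load('w4.npy',allow_pickle=True).item()
f=a[50:140,270:390]
h=cv2.cvtColor(f,cv2.COLOR_BGR2HSV)
m=cv2.inRange(h,(5,100,120),(28,255,255));n,l,s,c=cv2.connectedComponentsWithStats(m);print(s,c+[270,50])
w=cv2.inRange(f,(225,225,225),(255,255,255));
n,l,s,c=cv2.connectedComponentsWithStats(w);print(s[s[:,4]>200]);
"
```

```text
[[    0     0   120    90 10776]
 [   77    45     6     5    24]] [[329.45508537  94.49415367]
 [349.66666667  97.125     ]]
[[   0    0  120   90 4060]
 [   0    0   23   54  639]
 [  65    0   55   90 1482]
 [  13    7   76   80 4507]]
```

View pics/z4.png

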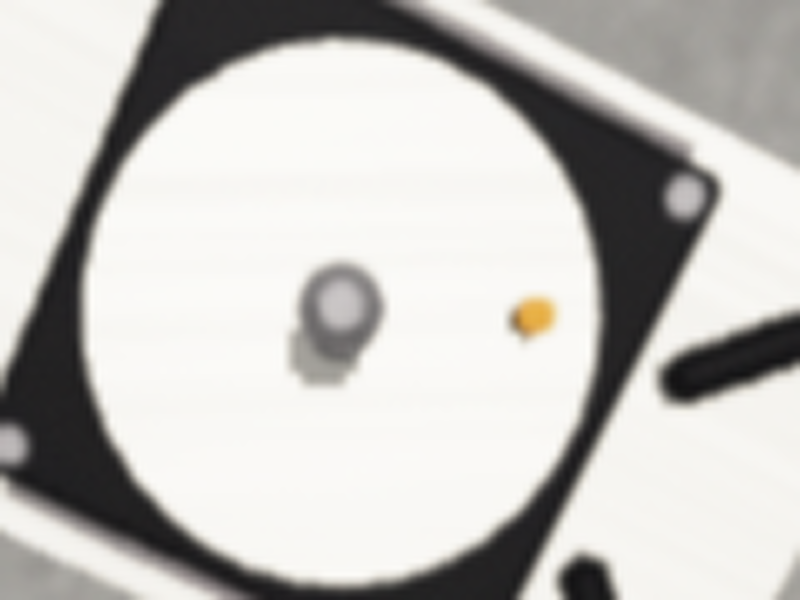

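```bash
python3 -c "
from h import *
p=np.load('w4.npy',allow_pickle=True).item()
g=lambda u,v,z:back(p,270+(u+.5)/6.6667-.5,50+(v+.5)/6.6667-.5,z)
s=g(342,304,118);q=g(537,315,70)
# ring edges
L=g(83,312,56);R=g(602,312,56);T=g(342,37,56);B=g(342,588,56)
print(s,q,L,R,T,B,(L+R)/2,(T+B)/2)
c=np.array([(T+B)[0]/2,(L+R)[1]/2])
for o in (s[:2],c): d=q[:2]-o; print(o,np.linalg.norm(d),np.arctan2(d[1],d[0]))
# cover in hand: pinhole in picture, stripe
for z in (198,208): print([back(p,u,v,z).round(1) for u,v in [(366,232),(376,185),(266,185)]])
"
```

```text
[ 495.83862092 -166.3461628   118.        ] [ 496.17392637 -196.19757503   70.        ] [ 497.36124226 -125.16704454   56.        ] [ 497.11014109 -207.90568824   56.        ] [ 537.35227184 -166.56362679   56.        ] [ 453.83128413 -166.3344553    56.        ] [ 497.23569168 -166.53636639   56.        ] [ 495.59177799 -166.44904105   56.        ]
[ 495.83862092 -166.3461628 ] 29.853295325411164 -1.5595643169499627
[ 495.59177799 -166.53636639] 29.666920889469196 -1.551172256075714
[array([ 403.4, -196.9,  198. ]), array([ 436.6, -202.1,  198. ]), array([ 436.9, -130.2,  198. ])]
[array([ 407.8, -195.2,  208. ]), array([ 439.2, -200.2,  208. ]), array([ 439.5, -132.1,  208. ])]
```

Call:
drive_tool([
  [[0.7,0,0],[0,0,-0.1]],
  [[0.8,0,0],[0,0,-0.14]],
  [[0.8,0,0],[0,0,0]],
  [[0.7,0,0],[0,0,0]],
  [[0,0,0],[0,0,0]],
])

```text
t: 9.62
eef_pos: [498.8, -166.1, 212.9]
tcp_rot: [3.141, -0.002, 0.015]
ft_force: [-0.6, 0.3, -2.9]
opening: 0.314
```

Call:
drive_tool([
  [[0,0,0.5],[0,0,0]],
  [[0,0,0.6],[0,0,0]],
  [[0,0,0.5],[0,0,0]],
  [[0,0,0],[0,0,0]],
  [[0,0,0],[0,0,0]],
])

```text
t: 10.03
eef_pos: [495.4, -165.9, 164.9]
tcp_rot: [-3.141, 0.001, 0.014]
ft_force: [-0.2, 0.6, -2.6]
opening: 0.315
```

Call:
drive_tool([
  [[0,0,0],[0,0,0]],
  [[0,0,0],[0,0,0]],
  [[0,0,0],[0,0,0]],
])

```text
t: 10.28
eef_pos: [496.1, -166.2, 166.0]
tcp_rot: [3.141, -0.001, 0.014]
ft_force: [-1.4, -0.2, -2.8]
opening: 0.313
```

```bash
python3 -c "
from h import *
plan([(496.2,-166.5,140,0.015)],step=25)
for n in ['scene','side']:
  p=shot(n,n+'5.png'); print(proj(p,(496,-166,118)))
a=cv2.imread('pics/scene5.png')[130:250,140:300];b=cv2.imread('pics/side5.png')[80:200,300:460]
cv2.imwrite('pics/z5.png',np.hstack([cv2.resize(a,(400,300),interpolation=2),cv2.resize(b,(400,300),interpolation=2)]))
"
```

```text
now [ 496.1 -166.2  166. ] [ 3.1408e+00 -1.4000e-03  1.4200e-02] F [-1.4 -0.2 -2.8] t 10.2833
[[[0.002,0.005,0.434],[0,0,np.float64(-0.005)]],[[0.002,0.005,0.434],[0,0,np.float64(-0.005)]]]
[210.2928473  187.02705778]
[380.41561511 130.38754899]
```

View pics/z5.png

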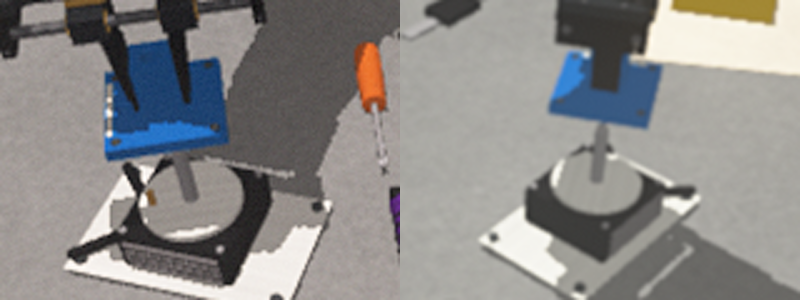

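Call:
drive_tool([
  [[0,0,0.5],[0,0,0]],
  [[0,0,0.4],[0,0,0]],
  [[0,0,0],[0,0,0]],
  [[0,0,0],[0,0,0]],
])

```text
t: 10.72
eef_pos: [495.7, -166.0, 138.2]
tcp_rot: [-3.141, 0.001, 0.014]
ft_force: [0.6, -0.4, -3.4]
opening: 0.313
```

Call:
drive_tool([
  [[0,0,0.08],[0,0,0]],
  [[0,0,0.08],[0,0,0]],
  [[0,0,0],[0,0,0]],
])

```text
t: 10.97
eef_pos: [495.9, -166.1, 133.4]
tcp_rot: [3.141, -0.0, 0.014]
ft_force: [-0.0, -0.9, -3.3]
opening: 0.313
```

Call:
drive_tool([
  [[0,0,0.08],[0,0,0]],
  [[0,0,0],[0,0,0]],
])

```text
t: 11.13
eef_pos: [495.8, -166.0, 130.8]
tcp_rot: [3.142, 0.0, 0.014]
ft_force: [0.1, 0.9, -3.3]
opening: 0.314
```

Call:
drive_tool([
  [[0,0,0.08],[0,0,0]],
  [[0,0,0],[0,0,0]],
])

```text
t: 11.3
eef_pos: [495.7, -166.0, 128.2]
tcp_rot: [-3.142, 0.0, 0.014]
ft_force: [-0.7, -0.5, -3.2]
opening: 0.314
```

Call:
drive_tool([
  [[0,0,0.08],[0,0,0]],
  [[0,0,0],[0,0,0]],
])

```text
t: 11.47
eef_pos: [495.7, -166.0, 125.8]
tcp_rot: [-3.142, 0.0, 0.014]
ft_force: [0.6, 0.4, -2.6]
opening: 0.315
```

Call:
drive_tool([
  [[0,0,0.1],[0,0,0]],
  [[0,0,0.1],[0,0,0]],
  [[0,0,0],[0,0,0]],
])

```text
t: 11.72
eef_pos: [495.6, -166.0, 119.5]
tcp_rot: [-3.141, 0.001, 0.014]
ft_force: [0.1, -0.4, -4.1]
opening: 0.314
```

Call:
drive_tool([
  [[0,0,0.15],[0,0,0]],
  [[0,0,0.15],[0,0,0]],
  [[0,0,0],[0,0,0]],
])

```text
t: 11.97
eef_pos: [495.5, -165.9, 110.2]
tcp_rot: [-3.141, 0.001, 0.014]
ft_force: [0.6, 0.6, -3.3]
opening: 0.313
```

Call:
drive_tool([
  [[0,0,0.15],[0,0,0]],
  [[0,0,0.15],[0,0,0]],
  [[0,0,0],[0,0,0]],
])

```text
t: 12.22
eef_pos: [495.5, -165.9, 101.2]
tcp_rot: [-3.141, 0.001, 0.014]
ft_force: [0.3, 0.7, -3.6]
opening: 0.31
```

Call:
drive_tool([
  [[0,0,0.15],[0,0,0]],
  [[0,0,0.15],[0,0,0]],
  [[0,0,0.07],[0,0,0]],
  [[0,0,0],[0,0,0]],
  [[0,0,0],[0,0,0]],
])

```text
t: 12.63
eef_pos: [495.8, -166.0, 90.9]
tcp_rot: [-3.142, 0.0, 0.014]
ft_force: [0.0, 0.2, -2.8]
opening: 0.313
```

Call:
drive_tool([
  [[0,0,0.06],[0,0,0]],
  [[0,0,0],[0,0,0]],
])

```text
t: 12.8
eef_pos: [495.8, -166.1, 89.1]
tcp_rot: [3.142, -0.0, 0.014]
ft_force: [0.5, -0.8, -3.7]
opening: 0.314
```

Call:
drive_tool([
  [[0,0,0.05],[0,0,0]],
  [[0,0,0],[0,0,0]],
])

```text
t: 12.97
eef_pos: [495.8, -166.0, 87.6]
tcp_rot: [3.142, 0.0, 0.014]
ft_force: [0.4, 0.1, -3.7]
opening: 0.315
```

Call:
drive_tool([
  [[0,0,0.04],[0,0,0]],
  [[0,0,0],[0,0,0]],
])

```text
t: 13.13
eef_pos: [495.8, -166.0, 86.4]
tcp_rot: [3.142, 0.0, 0.014]
ft_force: [0.6, 0.4, -3.3]
opening: 0.314
```

Call:
drive_tool([
  [[0,0,0.03],[0,0,0]],
  [[0,0,0],[0,0,0]],
])

```text
t: 13.3
eef_pos: [495.8, -166.1, 85.5]
tcp_rot: [3.142, 0.0, 0.014]
ft_force: [-0.3, -0.2, -3.4]
opening: 0.312
```

Call:
drive_tool([
  [[0,0,0.03],[0,0,0]],
  [[0,0,0],[0,0,0]],
])

```text
t: 13.47
eef_pos: [495.8, -166.0, 84.6]
tcp_rot: [3.142, 0.0, 0.014]
ft_force: [-0.6, -0.5, -3.8]
opening: 0.315
```

Call:
drive_tool([
  [[0,0,0.02],[0,0,0]],
  [[0,0,0],[0,0,0]],
])

```text
t: 13.63
eef_pos: [495.8, -166.0, 84.1]
tcp_rot: [3.142, 0.0, 0.014]
ft_force: [0.2, -0.3, -3.6]
opening: 0.316
```

Below the pin-top height by 1.4 mm with no reaction force: probably entering the hole. Continue gently.

Call:
drive_tool([
  [[0,0,0.04],[0,0,0]],
  [[0,0,0],[0,0,0]],
])

```text
t: 13.8
eef_pos: [495.8, -166.0, 82.8]
tcp_rot: [3.142, 0.0, 0.014]
ft_force: [0.3, 0.1, -3.2]
opening: 0.315
```

Call:
drive_tool([
  [[0,0,0.05],[0,0,0]],
  [[0,0,0],[0,0,0]],
])

```text
t: 13.97
eef_pos: [495.7, -166.0, 81.2]
tcp_rot: [-3.142, 0.0, 0.014]
ft_force: [-0.4, -0.1, -3.8]
opening: 0.318
```

Call:
drive_tool([
  [[0,0,0.06],[0,0,0]],
  [[0,0,0],[0,0,0]],
])

```text
t: 14.13
eef_pos: [495.7, -166.0, 79.3]
tcp_rot: [-3.142, 0.0, 0.014]
ft_force: [0.2, 0.6, -2.9]
opening: 0.313
```

Call:
drive_tool([
  [[0,0,0.06],[0,0,0]],
  [[0,0,0],[0,0,0]],
])

```text
t: 14.3
eef_pos: [495.7, -166.0, 77.6]
tcp_rot: [-3.142, 0.0, 0.014]
ft_force: [-0.4, 0.2, -2.3]
opening: 0.316
```

Call:
drive_tool([
  [[0,0,0.06],[0,0,0]],
  [[0,0,0],[0,0,0]],
])

```text
t: 14.47
eef_pos: [495.7, -166.0, 75.8]
tcp_rot: [-3.142, 0.0, 0.014]
ft_force: [-0.5, -0.1, -3.7]
opening: 0.315
```

Call:
drive_tool([
  [[0,0,0.06],[0,0,0]],
  [[0,0,0],[0,0,0]],
])

```text
t: 14.63
eef_pos: [495.7, -166.0, 74.0]
tcp_rot: [-3.142, 0.0, 0.014]
ft_force: [0.6, 0.1, -3.0]
opening: 0.315
```

Call:
drive_tool([
  [[0,0,0.04],[0,0,0]],
  [[0,0,0],[0,0,0]],
])

```text
t: 14.8
eef_pos: [495.8, -166.0, 72.9]
tcp_rot: [3.142, 0.0, 0.014]
ft_force: [0.7, -0.5, -2.8]
opening: 0.314
```

Call:
drive_tool([
  [[0,0,0.02],[0,0,0]],
  [[0,0,0],[0,0,0]],
])

```text
t: 14.97
eef_pos: [495.8, -166.0, 72.4]
tcp_rot: [3.142, 0.0, 0.014]
ft_force: [-0.2, 0.4, -3.2]
opening: 0.315
```

Call:
drive_tool([
  [[0,0,0.02],[0,0,0]],
  [[0,0,0],[0,0,0]],
])

```text
t: 15.13
eef_pos: [495.8, -166.1, 71.8]
tcp_rot: [3.141, -0.0, 0.014]
ft_force: [-0.7, 0.6, -2.4]
opening: 0.313
```

Call:
drive_tool([
  [[0,0,0.01],[0,0,0]],
  [[0,0,0],[0,0,0]],
])

```text
t: 15.3
eef_pos: [495.8, -166.1, 71.5]
tcp_rot: [3.141, -0.0, 0.014]
ft_force: [-0.3, 1.1, -3.5]
opening: 0.313
```

Call:
drive_tool([
  [[0,0,0.01],[0,0,0]],
  [[0,0,0],[0,0,0]],
])

```text
t: 15.47
eef_pos: [495.8, -166.1, 71.5]
tcp_rot: [3.141, -0.0, 0.014]
ft_force: [-0.2, 0.8, 2.3]
opening: 0.311
```

Call:
drive_tool([
  [[0,0,0],[0,0,0]],
  [[0,0,0],[0,0,0]],
  [[0,0,0],[0,0,0]],
  [[0,0,0],[0,0,0]],
  [[0,0,0],[0,0,0]],
], jaw=0.2)

```text
t: 15.88
eef_pos: [495.9, -166.1, 71.2]
tcp_rot: [3.141, -0.0, 0.014]
ft_force: [-0.1, 0.4, -0.1]
opening: 0.578
```

Call:
drive_tool([
  [[0,0,-0.3],[0,0,0]],
  [[0,0,-0.6],[0,0,0]],
  [[0,0,-0.8],[0,0,0]],
  [[0,0,-0.8],[0,0,0]],
  [[0,0,-0.8],[0,0,0]],
])

```text
t: 16.3
eef_pos: [495.6, -166.0, 171.9]
tcp_rot: [3.141, -0.0, 0.014]
ft_force: [1.3, 0.4, 0.2]
opening: 0.599
```

Call:
drive_tool([
  [[0,0,-0.8],[0,0,0]],
  [[-0.5,0,-0.6],[0,0,0]],
  [[-0.8,0,0],[0,0,0]],
  [[-0.8,0,0],[0,0,0]],
  [[-0.5,0,0],[0,0,0]],
])

```text
t: 16.72
eef_pos: [415.9, -166.7, 213.1]
tcp_rot: [3.141, -0.0, 0.014]
ft_force: [-0.2, 0.6, 0.4]
opening: 0.604
```

Call:
drive_tool([
  [[0,0,0],[0,0,0]],
  [[0,0,0],[0,0,0]],
  [[0,0,0],[0,0,0]],
])

```text
t: 16.97
eef_pos: [418.6, -167.4, 212.7]
tcp_rot: [3.141, -0.001, 0.014]
ft_force: [0.4, 0.7, 0.1]
opening: 0.603
```

```bash
python3 -c "
from h import *
print(env.state()['eef_pos'],env.state()['ft_force'])
o=[]
for n,(x,y,w,h) in dict(scene=(140,130,160,120),side=(300,80,160,120),wrist=(250,30,160,120)).items():
  p=shot(n,n+'6.png')
  for t in ['cover_base','cover_hub','shaft_top']: print(n,t,[(np.round(d['point'],1).tolist(),round(d['score'],2)) for d in env.tip_of(t,p)[:3]])
  o.append(cv2.resize(p['pixels'][y:y+h,x:x+w],(400,300),interpolation=2))
cv2.imwrite('pics/z6.png',np.vstack([np.hstack(o[:2]),np.hstack([o[2],o[2]*0])]))
"
```

```text
[ 418.61001925 -167.40222502  212.73832358] [0.38136299 0.6837715  0.09309464]
scene cover_base [([368.7, 152.3, 1.4], 0.98), ([493.8, -165.9, 60.1], 0.9), ([476.2, 322.2, -1.0], 0.62)]
scene cover_hub [([366.7, 152.2, 19.6], 0.87), ([493.2, -164.6, 89.5], 0.73), ([474.6, 327.6, 19.5], 0.68)]
scene shaft_top [([492.8, -170.5, 116.4], 0.92)]
side cover_base [([366.0, 152.3, 3.6], 0.64), ([479.3, 323.6, -3.0], 0.57)]
side cover_hub [([476.6, 323.0, 20.1], 0.75), ([365.6, 156.8, 20.1], 0.66), ([493.2, -167.6, 88.6], 0.56)]
side shaft_top [([501.8, -162.2, 118.2], 0.88), ([491.2, -164.2, 56.7], 0.31)]
wrist cover_base [([492.7, -166.4, 55.9], 0.79), ([370.3, 155.9, 2.0], 0.57)]
wrist cover_hub [([371.2, 152.3, 22.1], 0.79), ([493.1, -167.0, 90.4], 0.6)]
wrist shaft_top [([494.5, -162.1, 119.0], 0.63)]
```

View pics/z6.png

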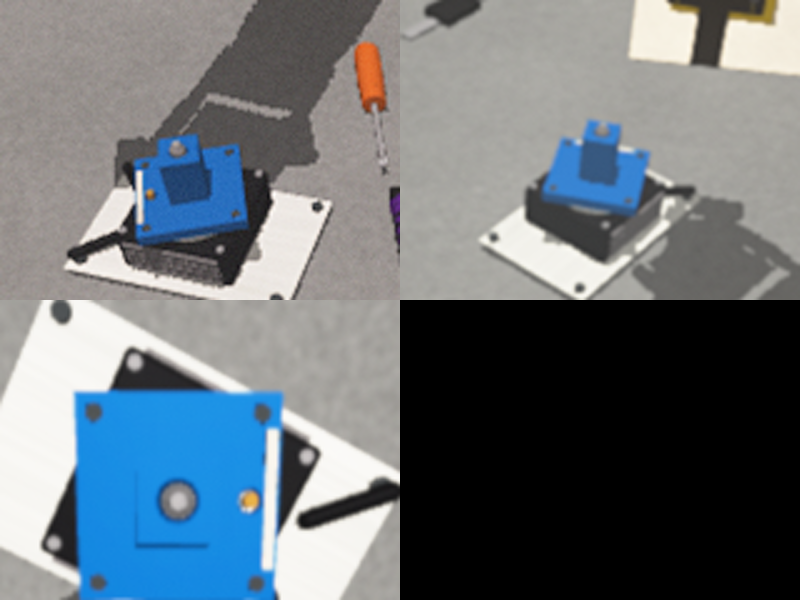

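The pictures show the brass pin standing in the cover's pin hole. The shaft comes through the bore, and the flange lies flat on the ring. The gripper is clear, so I'm handing in.

```bash
python3 -c "
from h import *
print(env.job_done(), env.state()['t'])"
```

```text
the job is handed in; nothing more can be done
the job is handed in; nothing more can be done
```

The blue flange cover is on the drive unit's shaft with the brass pin in its hole, released, and the job is handed in. `job_done` gave no verdict. The last clock reading was 16.97 s, followed by less than a second of camera and network calls.

- **How it went:** I gripped the largest of the three look-alikes by its hub. A wrist-camera picture showed the pin at about -1.56 rad in world axes, so I set the cover to that angle before lowering it. The pin went in on the first descent, so I never had to search by turning.
- **Forces:** There was no noticeable reaction on the way down. First contact came when the tool height put the underside level with the ring. The wrist reading then changed by only about 6 N.
- **Final check:** The last pictures from all three cameras show the pin in its hole, the flange level on the ring and the gripper well clear. The wrist-camera network put the cover's underside at z = 55.9 mm, against 56 mm for the ring.
- **Disagreements:** The scene-camera network said 60.1 mm, which is within its stated error of about 4 mm, and the side-camera network did not report the seated cover's underside. Networks put the cover 2–3 mm off the axis in x. That is also within their error, and the shaft in the bore allows only about 1 mm.
- **Bystanders:** I did not measure the damper, wheel and screwdriver again at the end. The arm never went near them, and no unexpected contact force showed up.

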